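# Put the microscope stage plates away in their case

### The arm

A 6-joint arm with a two-finger parallel gripper is mounted at the origin on the work surface. World frame = base frame: x ahead of the robot, y to its left, z up, the work surface at z = 0. Lengths are in m, angles in degrees, forces in N, time in s.
With the tool pointing down it reaches from about 0.2 to 0.875 m from the base axis. Payload 3.4 kg.
Tool frame: the origin (TCP) lies at the very end of the fingers, on their centre line; the grasp point (between the pads) lies 19 mm behind it; z points along the fingers, y is the line along which they close (so a half turn about z gives the same grasp; the last joint's range is limited). The gripper opens to 94 mm and grips with 3 to 60 N. Pads are 16 mm wide; open, the fingers measure 119 mm over their backs; the gripper's body (75 mm by 177 mm) begins 78 mm behind the grasp point.
Start: joints at [63.541, 15.808, 86.224, -0, 77.962, -6.933], TCP at [0.192, 0.542, 0.205] pointing down, gripper open.
Joint ranges: [-165.64, 165.64], [-43.16, 119.46], [12.63, 154.43], [-67.54, 247.53], [6.08, 155.33], [-154.97, 154.97]. Speed limits (degrees/s): [147.25, 147.25, 180, 180, 180, 180].

### API

Orientations are given as [roll, pitch, yaw] about the fixed x, y, z axes, in that order (R = Rz(yaw) Ry(pitch) Rx(roll)).
In Python, from station import * gives the robot as it stands.
- The arm moves only by the shell command python3 -m crank 'ROWS' [FORCE]. ROWS is JSON, a list of rows, each a list of 7 numbers: the shift along the tool's x, y, z as a fraction of full scale, then the turn, a rotation vector about the tool's x, y, z as a fraction of full scale, then the opening, from -1 (shut) to 1 (fully open). A call has 1 to 20 rows; each row is the pose to reach, as a shift and turn from the pose commanded when the call began, along the tool's axes at that moment; what a row does not reach only later rows make up. Full scale, the value 1, is 15 cm for a shift and 90 degrees for a turn. A row lasts 1/12 s, in which the tool goes at most 41.7 mm and 7.16 degrees, less where a joint would pass 70% of its speed; a pose out of reach is approached as far as the arm can. A call with a number of a shift or a turn outside -1 to 1 is refused whole. A call with a gripper value outside its range is refused whole. The fingers move at their own pace and stop on an object; FORCE is the grip in N (left out, the last holds). Time passes only in rows, so rows that repeat a pose let the fingers close. It gives the time, the measured TCP pose, the force, the opening and the grip force at its end, in the units of the state.
- state(): the state, without advancing time (a new reading comes with each control period).
- capture(name): name is "side" or "top"; returns a dict with "color" (384x512x3 uint8, red, green, blue), "mtx" (3x3 intrinsics, pixels), "R" (3x3) and "t" (3): a world point X has camera coordinates R X + t. Camera axes: x right, y down, z forward; pixel columns grow to the right and rows downward; lengths in m; the calibration is good to about 2 mm. A picture is of the moment at which its call begins. There is no depth.
- job_done(): hands the job in; it is judged then, once.
Trained networks look in the newest picture that a camera, given by its name, has taken for a name from the list of things; names that differ only in an ending like _2 or _b are one class to them, and where a whole thing is asked for, a point or a joint stands for the part that bears it (a point fixed in the world has none). Each returns a list of dicts, best first, with "confidence" (0 to 1); they miss things now and then, are a little off and sometimes report something else, mostly with a low value. They report only what shows in the picture. A call takes as long as a camera call. They do not tell look-alikes from the thing itself.
- spot_in(camera, name): "location" ([row, column] in pixels, amid what is visible of it).
- cut_out(camera, name): "pixels" (384x512 bool, what is visible of it) and "location" ([row, column] in pixels, amid what is visible of it).
The state is a dict: "t": time; "joints": joint angles; "qvel": joint speeds; "joint_torque": joint torques, N m; "position": TCP position; "ee_rot": TCP orientation; "force": force on the tool from outside, world axes, zero at the start; "ft_torque": the same for the moment, N m; "opening": finger opening in m; "gripper_force": force on a finger pad.
Only numpy, scipy, OpenCV 4.12 (cv2) and the standard library are available. Lean on these libraries where they do the work, as an engineer would, in place of code of your own. Each camera call takes 0.05 s, during which the arm holds its last target. There are 200 camera calls.

### The job

Put the two black stage plates away in the accessory case: slide each one across the case's deck, without lifting it off the deck, until it drops flat into the round pocket of its own size. Then pull the clear cover towards the near end of the case until it is fully shut over the pockets, and leave the things standing beside the case alone.

Things in the scene. Friction and masses are not known exactly. Their poses are not given: they have to be found in the camera images.
- case: White flat case fixed to the bench, 360 (x) by 300 mm (y), deck top 40 mm up. Origin: centre of its underside; x points from its near end (by the robot) to its far end, y left, z up. Deck: bare, no lip, for x -180 to -55 mm; two flush pocket tiles for x -55 to 55, y -110 to 110; clear cover beyond. Side rails 12 mm wide and high at y = +-144, x -55 to 180 mm.
- pocket_large (a point): Centre of the mouth (level with the deck top) of the large round pocket, 86 mm in diameter and 13 mm deep with a flat cork-lined floor, in a grey tile 110 mm square. The two tiles lie side by side in y at the middle of the case; which one is left varies. z up.
- pocket_small (a point): Centre of the mouth (level with the deck top) of the small round pocket, 68 mm in diameter and 13 mm deep with a flat cork-lined floor, in a grey tile 110 mm square beside the other. z up.
- plate_large: Large loose black stage plate: a flat plain disc 80 mm in diameter, 12 mm thick, about 150 g, lying flat on the near part of the deck at the start. Origin: centre of its underside, z up. It cannot fall into the small pocket.
- plate_small: Small loose black stage plate: a flat plain disc 62 mm in diameter, 12 mm thick, about 90 g, lying flat on the near part of the deck at the start. Origin: centre of its underside, z up. It would also fall into the large pocket if slid across it while that is empty.
- cover (a joint): Slide of the clear cover along the case's x, in m: 0 is fully shut over both pockets, up to 0.13 at the far end. It starts open and stays where left (about 2 N to slide). A sheet 110 mm (x) by 274 mm (y), 4 mm thick; its underside is 4 mm, its top 8 mm above the deck.
- ridge (a point): Middle of the top of the cover's black upright pull ridge, a bar 14 mm thick (case x), 140 mm long (case y), standing 20 mm above the cover sheet near its near edge: its top is 72 mm above the bench, and the point is at x = -46 mm from the middle of the cover. Moves with the cover.
- eyepiece: Bystander: black microscope eyepiece standing upright, up to 42 mm in diameter, 66 mm tall. Origin: centre of its underside.
- oil_bottle: Bystander: small amber oil bottle standing upright, 36 mm in diameter, 80 mm tall. Origin: centre of its underside.
- canister: Bystander: aluminium lens canister standing upright, 42 mm in diameter, 64 mm tall. Origin: centre of its underside.
Not all that is in view belongs to the job. What is shaped like the plate_large but brown or pink is not meant. What is shaped like the plate_small but pink is not meant.

How it is judged:
By the outcome, as a careful person would: the job done as asked, in the order asked, and still so for the second after the job is handed in, with the robot touching nothing.
It also fails if it takes over 56 s, if anything falls off the work surface, if the arm or the gripper's body presses on something with over 40 N, if the wrist force passes 120 N, or if a joint passes its speed limit or range.

## Working session

There is one attempt and no reset: what is moved stays moved. The work goes in short steps, Python scripts to look and compute and a shell command to move; the robot and the scene stay as the last step left them, time stands still between calls to the robot, and variables do not carry over. Pictures are saved under pics/ and viewed, at most 10 in all, crops included, and the job is handed in when it is done.

```bash
mkdir -p pics; cat > h.py <<'E'
from station import *
import numpy as np, cv2
def save(n,f):
    c=capture(n); cv2.imwrite('pics/'+f,c['color'][:,:,::-1]); return c
def ray(c,rc):
    K=np.array(c['mtx']);R=np.array(c['R']);t=np.array(c['t'])
    d=R.T@np.linalg.solve(K,[rc[1],rc[0],1.]); return -R.T@t,d
def onz(c,rc,z):
    o,d=ray(c,rc); return o+d*(z-o[2])/d[2]
def tri(a,ra,b,rb):
    o,d=ray(a,ra);p,e=ray(b,rb);d=d/np.linalg.norm(d);e=e/np.linalg.norm(e)
    s=np.linalg.lstsq(np.c_[d,-e],p-o,rcond=None)[0]
    return (o+s[0]*d+p+s[1]*e)/2, np.linalg.norm(o+s[0]*d-p-s[1]*e)
def proj(c,X):
    x=np.array(c['mtx'])@(np.array(c['R'])@np.array(X)+np.array(c['t'])); return x[1]/x[2],x[0]/x[2]
E
python3 - <<'E'
from h import *
C={n:save(n,n+'0.png') for n in('top','side')}
for n,c in C.items():
    print(n,np.round(-np.array(c['R']).T@c['t'],3))
    for k in['case','plate_large','plate_small','pocket_large','pocket_small','cover','ridge','eyepiece','oil_bottle','canister']:
        try:print(n,k,[(np.round(d['location']).tolist(),round(d['confidence'],2),np.round(onz(c,d['location'],.052),3)[:2].tolist()) for d in spot_in(n,k)])
        except Exception as e:print(k,e)
s=state();print(s)
E
```

```text
top [0.238 0.004 1.115]
top case [([149.0, 280.0], 0.8, [0.623, -0.024])]
top plate_large [([204.0, 248.0], 0.88, [0.452, 0.051]), ([253.0, 202.0], 0.67, [0.302, 0.164]), ([199.0, 196.0], 0.6, [0.452, 0.199])]
top plate_small [([198.0, 346.0], 0.91, [0.495, -0.224]), ([208.0, 304.0], 0.65, [0.454, -0.106])]
top pocket_large [([170.0, 296.0], 0.91, [0.565, -0.075]), ([124.0, 284.0], 0.71, [0.701, -0.029])]
top pocket_small [([163.0, 259.0], 0.59, [0.574, 0.032])]
top cover [([128.0, 284.0], 0.87, [0.687, -0.03]), ([202.0, 253.0], 0.22, [0.457, 0.04])]
top ridge [([125.0, 281.0], 0.65, [0.696, -0.02])]
top eyepiece [([213.0, 143.0], 0.74, [0.397, 0.344])]
top oil_bottle [([160.0, 148.0], 0.59, [0.551, 0.354])]
top canister [([179.0, 409.0], 0.48, [0.568, -0.403])]
side [ 0.045 -0.632  1.005]
side case [([211.0, 281.0], 0.72, [0.505, -0.093])]
side plate_large [([192.0, 247.0], 0.7, [0.459, 0.035]), ([170.0, 222.0], 0.59, [0.442, 0.166]), ([194.0, 186.0], 0.58, [0.291, 0.14])]
side plate_small [([251.0, 310.0], 0.72, [0.486, -0.257]), ([223.0, 269.0], 0.62, [0.446, -0.106])]
side pocket
[... 351 characters left out ...]
.0], 0.51, [0.563, -0.404])]
{'t': 1.1, 'joints': array([ 6.35416799e+01,  1.58075408e+01,  8.62242965e+01,  1.34529340e-03,
        7.79628758e+01, -6.93172948e+00]), 'qvel': array([-0.06916833,  0.00907954, -0.01167957,  0.04184219,  0.0573721 ,
       -0.03871369]), 'joint_torque': array([-1.02779071e-03, -4.04485130e+01, -2.37499040e+01,  7.02111796e-02,
        2.48966028e-02,  2.40991739e-05]), 'position': array([0.19219206, 0.54196473, 0.2054975 ]), 'ee_rot': array([ 1.79994593e+02, -6.68071304e-04,  1.60473129e+02]), 'force': array([-1.02296179, -0.45461461,  0.21466963]), 'ft_torque': array([-0.06263729, -0.01121499, -0.01092802]), 'gripper_force': 0.0, 'opening': 0.093978106612609}
```

```bash
python3 -c "
import cv2
a=cv2.imread('pics/top0.png')[90:270,120:430];cv2.imwrite('pics/t0c.png',cv2.resize(a,(775,450),interpolation=2))"
```

```text
(no output)
```

View pics/t0c.png

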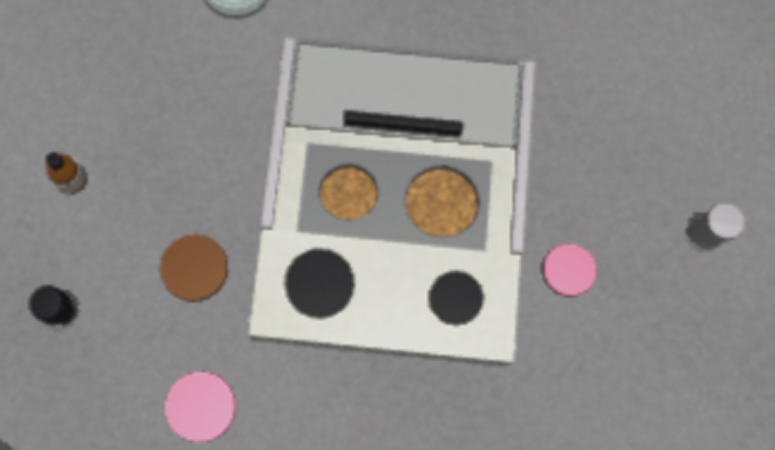

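View pics/side0.png

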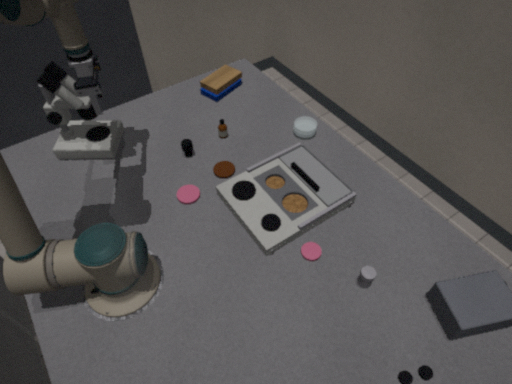

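Top crop: two black discs lie on the deck, the large one at about (row 203, col 248) and the small one at (209, 302). The brown disc (197, 197) and the pink ones (253, 200 and 198, 348) sit off the case and are decoys. The large pocket is on the right (170, 296) and the small one on the left (167, 259), so the two plates cross over. The side view agrees.

```bash
cat >> h.py <<'E'
from scipy.optimize import minimize
from scipy.ndimage import map_coordinates
def pj(c,P):
    x=np.asarray(P)@np.array(c['R']).T+np.array(c['t']); x=x@np.array(c['mtx']).T; return x[:,:2]/x[:,2:]
def w(p,q):
    a=p[2]; q=np.asarray(q); return np.c_[p[0]+np.cos(a)*q[:,0]-np.sin(a)*q[:,1],p[1]+np.sin(a)*q[:,0]+np.cos(a)*q[:,1],p[3]+q[:,2]]
def segs():
    L=[((-55,-110),(-55,110),(-1,0)),((55,-110),(55,110),(1,0)),((-55,110),(55,110),(0,1)),((-55,-110),(55,-110),(0,-1)),
       ((-180,-150),(-180,150),(1,0)),((-180,-150),(-60,-150),(0,1)),((-180,150),(-60,150),(0,-1))]
    I,O=[],[]
    for a,b,n in L:
        for u in np.linspace(.03,.97,60):
            m=np.array(a)*(1-u)+np.array(b)*u
            I.append([*(m+4*np.array(n)),0]);O.append([*(m-4*np.array(n)),0])
    return np.array(I)/1e3,np.array(O)/1e3
def fitcase(cams,p0,fixz=False):
    I,O=segs(); G=[cv2.GaussianBlur(cv2.cvtColor(c['color'],cv2.COLOR_RGB2GRAY).astype(float),(0,0),.7) for c in cams]
    def f(p):
        if len(p)<4:p=[*p,.04]
        return -sum(np.mean(map_coordinates(g,pj(c,w(p,I)).T[::-1],order=1)-map_coordinates(g,pj(c,w(p,O)).T[::-1],order=1)) for g,c in zip(G,cams))
    p0=p0[:3] if fixz else p0
    S=np.vstack([p0]+[np.array(p0)+d for d in np.diag([.01,.01,.04,.01][:len(p0)])])
    r=minimize(f,p0,method='Nelder-Mead',options=dict(initial_simplex=S,xatol=1e-5,fatol=1e-3)); return r.x,r.fun
def blob(c,rc,thr=70):
    g=c['color'].max(2); n,l,s,ce=cv2.connectedComponentsWithStats((g<thr).astype(np.uint8))
    r0,c0=int(rc[0]),int(rc[1]); i=l[r0,c0]; 
    # soft centroid around the component
    x,y,ww,h,a=s[i]; y0,y1,x0,x1=y-2,y+h+2,x-2,x+ww+2
    q=np.clip((190-g[y0:y1,x0:x1].astype(float))/150,0,1); q[q<.15]=0
    Y,X=np.mgrid[y0:y1,x0:x1]; return np.array([(q*Y).sum(),(q*X).sum()])/q.sum(),a
def disc(c,rc,r,z):
    """xy of a plate with underside at z from its dark blob"""
    m,a=blob(c,rc); p=onz(c,m,z+.006)[:2]; t=np.linspace(0,2*np.pi,90)
    for _ in range(5):
        P=np.vstack([np.c_[p[0]+r*np.cos(t),p[1]+r*np.sin(t),0*t+k] for k in(z,z+.012)])
        M=cv2.moments(cv2.convexHull(pj(c,P).astype(np.float32))); h=[M['m01']/M['m00'],M['m10']/M['m00']]
        p=p+(onz(c,m,z+.006)-onz(c,h,z+.006))[:2]
    return p,m,a
E
python3 - <<'E'
from h import *
T=capture('top');S=capture('side')
p0=[.570,-.023,np.radians(-6),.04]
for cs in([T],[S]): print(fitcase(cs,p0,True))
p,f=fitcase([T,S],p0);print(p,np.degrees(p[2]),f)
for k,a,b,r in(('L',(203,248),(192,245),.04),('S',(209,302),(223,270),.031)):
    A=disc(T,a,r,.04);B=disc(S,b,r,.04);print(k,A,B,tri(T,A[1],S,B[1]))
for y in(.055,-.055): print('pocket',y,w(p,[[0,y,0]]))
for n,c in(('top',T),('side',S)):
  for k in('pocket_large','pocket_small','ridge'):
    for d in cut_out(n,k)[:1]: print(n,k,d['pixels'].sum(),d['location'],[onz(c,d['location'],z)[:2].round(4) for z in(.04,.027,.062)])
E
```

```text
(array([ 0.56818682, -0.0231368 , -0.00849795]), np.float64(-67.2877750882053))
(array([ 0.56980848, -0.02527553, -0.00743188]), np.float64(-42.745395808797426))
[ 0.5691789  -0.02354072 -0.00778405  0.03830012] -0.4459932650369036 -108.09042650370722
L (array([0.4551968 , 0.05439395]), array([202.77772979, 247.36308782]), np.int32(531)) (array([0.45755238, 0.05198462]), array([189.9914332 , 243.50382033]), np.int32(354)) (array([0.45721755, 0.0541532 , 0.04254125]), np.float64(0.002838781507692644))
S (array([ 0.45283644, -0.10149541]), array([208.67025428, 301.96588342]), np.int32(311)) (array([ 0.45534623, -0.10469322]), array([222.07157252, 270.69551351]), np.int32(259)) (array([ 0.45517764, -0.10255047,  0.04206752]), np.float64(0.003216536237099841))
pocket 0.055 [[0.56960702 0.03145761 0.03830012]]
pocket -0.055 [[ 0.56875079 -0.07853905  0.03830012]]
top pocket_large 1396 [170.0, 292.7] [array([ 0.5661, -0.0672]), array([ 0.5701, -0.0681]), array([ 0.5594, -0.0658])]
top pocket_small 1327 [163.2, 259.7] [array([0.5776, 0.0306]), array([0.5817, 0.031 ]), array([0.5707, 0.0301])]
top ridge 3323 [126.0, 280.7] [array([ 0.6997, -0.0211]), array([ 0.7052, -0.0214]), array([ 0.6902, -0.0206])]
side pocket_large 893 [202.3, 293.7] [array([ 0.565 , -0.0814]), array([ 0.572, -0.074]), array([ 0.5531, -0.094 ])]
side pocket_small 771 [177.6, 274.6] [array([0.5779, 0.0407]), array([0.5851, 0.0497]), array([0.5657, 0.0253])]
side ridge 1911 [176.0, 316.2] [array([ 0.6996, -0.0356]), array([ 0.7084, -0.0275]), array([ 0.6847, -0.0492])]
```

```bash
python3 -m crank '[[-0.917,-0.828,0,0,0,0,1],[-0.917,-0.828,0,0,0,0,1],[-0.917,-0.828,0,0,0,0,1],[-0.917,-0.828,0,0,0,0,1],[-0.917,-0.828,0,0,0,0,1]]' 10
python3 -m crank '[[-0.917,-0.828,0,0,0,0,1],[-0.917,-0.828,0,0,0,0,1],[-0.917,-0.828,0,0,0,0,1],[-0.917,-0.828,0,0,0,0,1],[-0.917,-0.828,0,0,0,0,1]]'
python3 -m crank '[[-0.917,-0.828,0.3,0,0,-0.212,1],[-0.917,-0.828,0.3,0,0,-0.212,1],[-0.917,-0.828,0.3,0,0,-0.212,1],[-0.917,-0.828,0.3,0,0,-0.212,1],[-0.917,-0.828,0.3,0,0,-0.212,1],[-0.917,-0.828,0.3,0,0,-0.212,1],[-0.917,-0.828,0.3,0,0,-0.212,1]]'
```

```text
t: 1.92
position: [0.2814, 0.375, 0.2055]
ee_rot: [-179.9, 0.1, 160.4]
force: [0.1, 0.2, -0.4]
opening: 0.0943
gripper_force: 0.0
t: 2.33
position: [0.3701, 0.2122, 0.2057]
ee_rot: [-179.9, 0.1, 160.3]
force: [-0.0, -0.3, 0.1]
opening: 0.0936
gripper_force: 0.0
t: 2.92
position: [0.457, 0.0512, 0.1598]
ee_rot: [180.0, -0.1, 179.3]
force: [-0.4, 0.6, -0.7]
opening: 0.0941
gripper_force: 0.0
```

```bash
python3 -m crank '[[0.004,0.013,0.25,0,0,0,1],[0.004,0.013,0.45,0,0,0,1],[0.004,0.013,0.6,0,0,0,1],[0.004,0.013,0.7,0,0,0,1],[0.004,0.013,0.76,0,0,0,1],[0.004,0.013,0.78,0,0,0,1],[0.004,0.013,0.78,0,0,0,1],[0.004,0.013,0.78,0,0,0,1]]' 
python3 -m crank '[[0,0,0,0,0,0,0.6],[0,0,0,0,0,0,0.6],[0,0,0,0,0,0,0.6],[0,0,0,0,0,0,0.6],[0,0,0,0,0,0,0.6],[0,0,0,0,0,0,0.6]]' 10
python3 - <<'E'
from h import *
T=save('top','t1.png');S=save('side','s1.png')
a=T['color'][150:250,190:350];b=S['color'][140:260,180:340]
im=np.hstack([cv2.resize(a,(400,250),interpolation=2),cv2.resize(b,(333,250),interpolation=2)])
cv2.imwrite('pics/c1.png',im[:,:,::-1])
E
```

```text
t: 3.58
position: [0.4567, 0.0554, 0.0444]
ee_rot: [180.0, 0.1, 179.6]
force: [0.1, -0.9, -1.7]
opening: 0.094
gripper_force: 0.0
t: 4.08
position: [0.4567, 0.0547, 0.0443]
ee_rot: [180.0, 0.1, 179.5]
force: [-0.2, 0.2, 6.3]
opening: 0.0799
gripper_force: 10.0
```

View pics/c1.png

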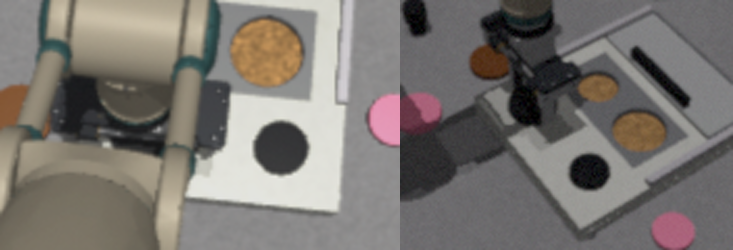

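```bash
python3 -m crank '[[-0.02,-0.023,0,0,0,0,0.6],[-0.06,-0.07,0,0,0,0,0.6],[-0.12,-0.14,0,0,0,0,0.6],[-0.18,-0.21,0,0,0,0,0.6],[-0.24,-0.278,0,0,0,0,0.6],[-0.3,-0.348,0,0,0,0,0.6],[-0.36,-0.418,0,0,0,0,0.6],[-0.42,-0.487,0,0,0,0,0.6],[-0.48,-0.557,0,0,0,0,0.6],[-0.54,-0.626,0,0,0,0,0.6],[-0.6,-0.696,0,0,0,0,0.6],[-0.66,-0.766,0,0,0,0,0.6],[-0.71,-0.824,0,0,0,0,0.6],[-0.74,-0.858,0,0,0,0,0.6],[-0.756,-0.877,0,0,0,0,0.6],[-0.756,-0.877,0,0,0,0,0.6],[-0.756,-0.877,0,0,0,0,0.6]]'
python3 - <<'E'
from h import *
T=save('top','t2.png');S=save('side','s2.png')
a=T['color'][120:240,230:370];b=S['color'][140:260,200:360]
im=np.hstack([cv2.resize(a,(350,300),interpolation=2),cv2.resize(b,(400,300),interpolation=2)])
cv2.imwrite('pics/c2.png',im[:,:,::-1])
E
```

```text
t: 5.6
position: [0.5677, -0.0776, 0.0428]
ee_rot: [180.0, -0.1, 179.5]
force: [-0.3, -0.5, -1.3]
opening: 0.0801
gripper_force: 10.0
```

View pics/c2.png

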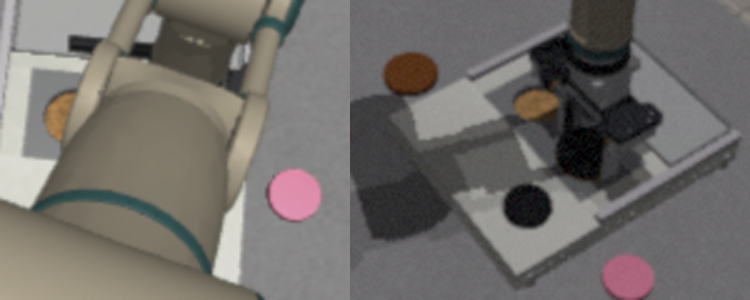

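```bash
python3 -m crank '[[0,0,0,0,0,0,0.83],[0,0,0,0,0,0,0.83],[0,0,0,0,0,0,0.83],[0,0,0,0,0,0,1],[0,0,0,0,0,0,1],[0,0,0,0,0,0,1],[0,0,0,0,0,0,1]]'
python3 -m crank '[[0,0,-0.15,0,0,0,1],[0,0,-0.4,0,0,0,1],[0.3,0,-0.7,0,0,0,1],[0.6,-0.1,-0.75,0,0,0,1],[0.8,-0.15,-0.75,0,0,0,1],[0.8,-0.15,-0.75,0,0,0,1],[0.8,-0.15,-0.75,0,0,0,1]]'
python3 - <<'E'
from h import *
T=save('top','t3.png');S=save('side','s3.png')
a=T['color'][120:240,230:370];b=S['color'][140:260,200:360]
im=np.hstack([cv2.resize(a,(350,300),interpolation=2),cv2.resize(b,(400,300),interpolation=2)])
cv2.imwrite('pics/c3.png',im[:,:,::-1])
E
```

```text
t: 6.28
position: [0.5684, -0.0776, 0.0435]
ee_rot: [180.0, 0.0, 179.6]
force: [-0.1, 0.0, 0.2]
opening: 0.0937
gripper_force: 0.0
t: 6.87
position: [0.4454, -0.0993, 0.1568]
ee_rot: [-180.0, 0.0, 179.5]
force: [0.6, 0.8, 0.2]
opening: 0.0938
gripper_force: 0.0
```

View pics/c3.png

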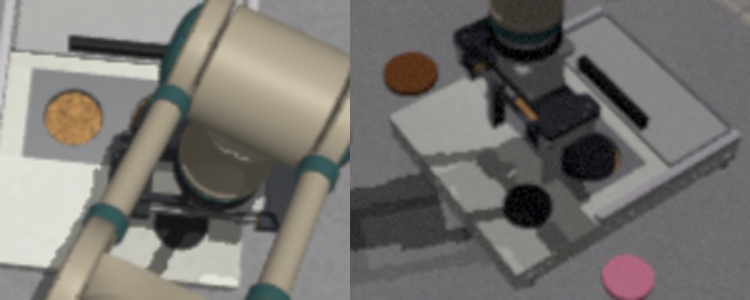

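```bash
python3 -m crank '[[0.6,1,-0.3,0,0,0,1],[0.6,1,-0.3,0,0,0,1],[0.6,1,-0.3,0,0,0,1],[0.6,1,-0.3,0,0,0,1],[0.6,1,-0.3,0,0,0,1],[0.6,1,-0.3,0,0,0,1]]'
python3 -m crank '[[0,1,0,0,0,0,1],[0,1,0,0,0,0,1],[0,1,0,0,0,0,1],[0,1,0,0,0,0,1],[0,1,0,0,0,0,1]]'
python3 - <<'E'
from h import *
T=save('top','t4.png');S=save('side','s4.png')
a=T['color'][120:240,230:370];b=S['color'][140:260,200:360]
im=np.hstack([cv2.resize(a,(350,300),interpolation=2),cv2.resize(b,(400,300),interpolation=2)])
cv2.imwrite('pics/c4.png',im[:,:,::-1])
print(fitcase([T],[.568,-.023,-.008,.04],True),fitcase([S],[.57,-.025,-.008,.04],True))
for z in(.027,.04):
  A=disc(T,(170,296),.04,z);B=disc(S,(202,293),.04,z);print('L',z,A,B,tri(T,A[1],S,B[1]))
A=disc(T,(209,302),.031,.04);B=disc(S,(222,270),.031,.04);print('S',A,B,tri(T,A[1],S,B[1]))
E
```

```text
t: 7.47
position: [0.3597, 0.0544, 0.2016]
ee_rot: [179.9, 0.1, 179.8]
force: [0.5, -0.6, -0.2]
opening: 0.094
gripper_force: 0.0
t: 7.88
position: [0.3628, 0.2059, 0.2002]
ee_rot: [179.9, 0.0, 179.8]
force: [0.4, -1.4, 0.1]
opening: 0.094
gripper_force: 0.0
(array([ 0.56815961, -0.02304891, -0.00950088]), np.float64(-69.54164589565379)) (array([ 0.56976319, -0.02514551, -0.00689386]), np.float64(-44.49621316077899))
L 0.027 (array([ 0.5673937 , -0.07686088]), array([170.58907176, 295.81150383]), np.int32(532)) (array([ 0.57199883, -0.07648418]), array([201.83761446, 294.33646171]), np.int32(427)) (array([ 0.56885301, -0.07753649,  0.0343367 ]), np.float64(0.0038869653422631493))
L 0.04 (array([ 0.56344215, -0.07588544]), array([170.58907176, 295.81150383]), np.int32(532)) (array([ 0.56495949, -0.08390355]), array([201.83761446, 294.33646171]), np.int32(427)) (array([ 0.56885301, -0.07753649,  0.0343367 ]), np.float64(0.0038869653422631493))
S (array([ 0.45286856, -0.10149345]), array([208.65911552, 301.96597818]), np.int32(311)) (array([ 0.45532212, -0.10468824]), array([222.0741502 , 270.68828063]), np.int32(257)) (array([ 0.455188  , -0.10254105,  0.04204944]), np.float64(0.003163539252927345))
```

View pics/c4.png

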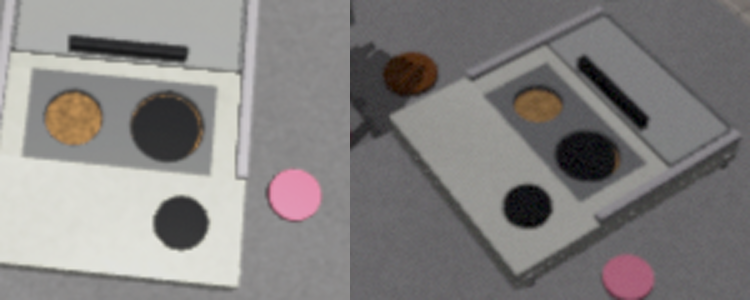

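Both views show the large plate inside its pocket. Its triangulated mid-height is 34 mm (33 expected if seated) and it is centred to about 1 mm. Next is the small plate at (209, 302).

```bash
python3 -m crank '[[-0.313,-1,0,0,0,0,1],[-0.313,-1,0,0,0,0,1],[-0.313,-1,0,0,0,0,1],[-0.313,-1,0,0,0,0,1],[-0.313,-1,0,0,0,0,1]]'
python3 -m crank '[[-0.313,-1,0.3,0,0,0,1],[-0.313,-1,0.3,0,0,0,1],[-0.313,-1,0.3,0,0,0,1],[-0.313,-1,0.3,0,0,0,1],[-0.313,-1,0.3,0,0,0,1],[-0.313,-1,0.3,0,0,0,1]]'
```

```text
t: 8.4
position: [0.4087, 0.0443, 0.2007]
ee_rot: [-179.8, 0.1, 179.1]
force: [-0.8, 0.6, -1.1]
opening: 0.0942
gripper_force: 0.0
t: 8.9
position: [0.4516, -0.1015, 0.1548]
ee_rot: [179.9, -0.2, 179.2]
force: [0.3, -0.7, 0.9]
opening: 0.0938
gripper_force: 0.0
```

```bash
python3 -m crank '[[-0.015,0,0.25,0,0,0,1],[-0.015,0,0.45,0,0,0,1],[-0.015,0,0.6,0,0,0,1],[-0.015,0,0.69,0,0,0,1],[-0.015,0,0.73,0,0,0,1],[-0.015,0,0.742,0,0,0,1],[-0.015,0,0.742,0,0,0,1],[-0.015,0,0.742,0,0,0,1]]' 
python3 -m crank '[[0,0,0,0,0,0,0.45],[0,0,0,0,0,0,0.4],[0,0,0,0,0,0,0.36],[0,0,0,0,0,0,0.32],[0,0,0,0,0,0,0.25],[0,0,0,0,0,0,0.25],[0,0,0,0,0,0,0.25],[0,0,0,0,0,0,0.25]]' 10
```

```text
t: 9.57
position: [0.4552, -0.0992, 0.0457]
ee_rot: [-180.0, 0.1, 179.6]
force: [0.6, -0.1, -0.4]
opening: 0.0939
gripper_force: 0.0
t: 10.23
position: [0.4547, -0.0996, 0.045]
ee_rot: [-180.0, 0.0, 179.6]
force: [0.2, -2.5, 3.1]
opening: 0.0617
gripper_force: 10.0
```

```bash
python3 -m crank '[[-0.02,0.04,0,0,0,0,0.25],[-0.06,0.12,0,0,0,0,0.25],[-0.1,0.2,0,0,0,0,0.25],[-0.14,0.285,0,0,0,0,0.25],[-0.18,0.37,0,0,0,0,0.25],[-0.22,0.45,0,0,0,0,0.25],[-0.265,0.53,0,0,0,0,0.25],[-0.33,0.575,0,0,0,0,0.25],[-0.4,0.625,0,0,0,0,0.25],[-0.47,0.675,0,0,0,0,0.25],[-0.54,0.73,0,0,0,0,0.25],[-0.61,0.78,0,0,0,0,0.25],[-0.68,0.83,0,0,0,0,0.25],[-0.73,0.865,0,0,0,0,0.25],[-0.761,0.887,0,0,0,0,0.25],[-0.761,0.887,0,0,0,0,0.25],[-0.761,0.887,0,0,0,0,0.25]]'
python3 -m crank '[[0,0,0,0,0,0,0.45],[0,0,0,0,0,0,0.45],[0,0,0,0,0,0,0.45],[0,0,0,0,0,0,0.7],[0,0,0,0,0,0,0.8],[0,0,0,0,0,0,0.8]]'
python3 -m crank '[[0,0,-0.15,0,0,0,0.8],[0,0,-0.4,0,0,0,0.8],[0.3,0.2,-0.7,0,0,0,1],[0.6,0.5,-0.85,0,0,0,1],[0.9,0.8,-0.95,0,0,0,1],[1,1,-1,0,0,0,1],[1,1,-1,0,0,0,1],[1,1,-1,0,0,0,1]]'
python3 -m crank '[[0.4,0.5,0,0,0,0,1],[0.4,0.5,0,0,0,0,1],[0.4,0.5,0,0,0,0,1],[0.4,0.5,0,0,0,0,1]]'
python3 - <<'E'
from h import *
T=save('top','t5.png');S=save('side','s5.png')
a=T['color'][100:240,220:370];b=S['color'][130:250,210:370]
im=np.hstack([cv2.resize(a,(375,350),interpolation=2),cv2.resize(b,(400,350),interpolation=2)])
cv2.imwrite('pics/c5.png',im[:,:,::-1])
for nm,r,ra,rb in(('S',.031,(167,259),(183,274)),('L',.04,(170,296),(202,293))):
  try:
    A=disc(T,ra,r,.027);B=disc(S,rb,r,.027);print(nm,A,B,tri(T,A[1],S,B[1]))
  except Exception as e: print(e)
E
```

```text
t: 11.65
position: [0.5689, 0.0335, 0.0439]
ee_rot: [180.0, -0.1, 179.6]
force: [0.5, 0.3, -1.3]
opening: 0.0614
gripper_force: 10.0
t: 12.15
position: [0.5695, 0.0328, 0.0448]
ee_rot: [180.0, 0.0, 179.5]
force: [-0.5, -0.0, 0.7]
opening: 0.0833
gripper_force: 0.0
t: 12.82
position: [0.4182, 0.1862, 0.1962]
ee_rot: [179.9, 0.0, 179.6]
force: [-0.3, 0.8, 0.3]
opening: 0.0938
gripper_force: 0.0
t: 13.15
position: [0.3589, 0.2616, 0.195]
ee_rot: [179.9, -0.0, 179.8]
force: [0.1, -0.4, 0.8]
opening: 0.0937
gripper_force: 0.0
S (array([0.56960571, 0.0343288 ]), array([166.39726875, 258.18317349]), np.int32(323)) (array([0.57246173, 0.03355892]), array([180.97871588, 274.50593975]), np.int32(234)) (array([0.57119944, 0.03391495, 0.03229609]), np.float64(0.002743608197157799))
L (array([ 0.56741981, -0.0768736 ]), array([170.58096501, 295.81647127]), np.int32(531)) (array([ 0.57201673, -0.07649152]), array([201.83659357, 294.34215154]), np.int32(427)) (array([ 0.5688732 , -0.07754722,  0.03434132]), np.float64(0.0038778281697661073))
```

View pics/c5.png

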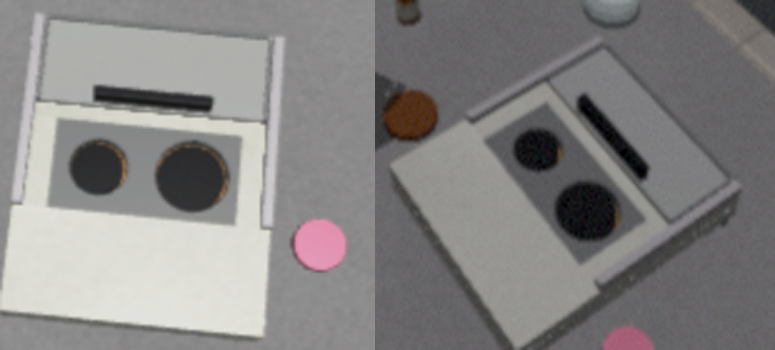

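Both plates are in: the small one is seated in its pocket, with a mid-height of 32 mm. Now the ridge, at about top (139, 281) and side (177, 305).

```bash
python3 - <<'E'
from h import *
T=capture('top');S=capture('side')
m,a=blob(T,(139,281));n,b=blob(S,(177,305));print(m,a,n,b,tri(T,m,S,n),onz(T,m,.062),onz(S,n,.062))
# cover near edge along case centreline, top view
g=cv2.cvtColor(T['color'],cv2.COLOR_RGB2GRAY)
for y in(.08,.06,-.115):
  X=np.arange(.61,.67,.003);q=pj(T,np.c_[X,0*X+y,0*X+.048]);print(y,np.c_[X*1e3,map_coordinates(g.astype(float),q.T[::-1],order=1)].round().astype(int).tolist())
E
```

```text
[139.46462153 280.40740088] 248 [177.21341001 303.98454771] 228 (array([ 0.65283689, -0.02369243,  0.05246845]), np.float64(0.0014961889548426506)) [ 0.64836802 -0.02319171  0.062     ] [ 0.64756861 -0.02986237  0.062     ]
0.08 [[610, 134], [613, 135], [616, 137], [619, 154], [622, 185], [625, 204], [628, 207], [631, 206], [634, 204], [637, 178], [640, 138], [643, 153], [646, 171], [649, 175], [652, 175], [655, 175], [658, 175], [661, 175], [664, 175], [667, 175], [670, 176]]
0.06 [[610, 135], [613, 135], [616, 135], [619, 151], [622, 194], [625, 207], [628, 209], [631, 209], [634, 207], [637, 184], [640, 147], [643, 155], [646, 171], [649, 175], [652, 175], [655, 175], [658, 175], [661, 176], [664, 175], [667, 175], [670, 175]]
-0.115 [[610, 135], [613, 135], [616, 141], [619, 176], [622, 206], [625, 213], [628, 214], [631, 213], [634, 209], [637, 183], [640, 153], [643, 169], [646, 175], [649, 176], [652, 176], [655, 176], [658, 176], [661, 176], [664, 176], [667, 176], [670, 175]]
```

```bash
python3 -m crank '[[-0.975,-0.94,0,0,0,0,0.28],[-0.975,-0.94,0,0,0,0,0.28],[-0.975,-0.94,0,0,0,0,0.28],[-0.975,-0.94,0,0,0,0,0.28],[-0.975,-0.94,0,0,0,0,0.28],[-0.975,-0.94,0,0,0,0,0.28]]'
python3 -m crank '[[-0.975,-0.94,0.3,0,0,1,0.28],[-0.975,-0.94,0.3,0,0,1,0.28],[-0.975,-0.94,0.3,0,0,1,0.28],[-0.975,-0.94,0.3,0,0,1,0.28],[-0.975,-0.94,0.3,0,0,1,0.28],[-0.975,-0.94,0.3,0,0,1,0.28],[-0.975,-0.94,0.3,0,0,1,0.28],[-0.975,-0.94,0.3,0,0,1,0.28],[-0.975,-0.94,0.3,0,0,1,0.28],[-0.975,-0.94,0.3,0,0,1,0.28],[-0.975,-0.94,0.3,0,0,1,0.28],[-0.975,-0.94,0.3,0,0,1,0.28],[-0.975,-0.94,0.3,0,0,1,0.28],[-0.975,-0.94,0.3,0,0,1,0.28],[-0.975,-0.94,0.3,0,0,1,0.28]]'
```

```text
t: 13.85
position: [0.5125, 0.111, 0.1941]
ee_rot: [-179.8, 0.2, 179.1]
force: [0.4, -0.1, 0.0]
opening: 0.0609
gripper_force: 0.0
t: 15.1
position: [0.6514, -0.0257, 0.1493]
ee_rot: [-180.0, -0.0, 89.6]
force: [0.3, 0.8, 0.5]
opening: 0.0603
gripper_force: 0.0
```

```bash
python3 -m crank '[[0,-0.01,0.25,0,0,0,0.28],[0,-0.01,0.42,0,0,0,0.28],[0,-0.01,0.54,0,0,0,0.28],[0,-0.01,0.6,0,0,0,0.28],[0,-0.01,0.615,0,0,0,0.28],[0,-0.01,0.615,0,0,0,0.28]]'
python3 -m crank '[[0,0,0,0,0,0,-0.2],[0,0,0,0,0,0,-0.4],[0,0,0,0,0,0,-0.5],[0,0,0,0,0,0,-0.6],[0,0,0,0,0,0,-0.65],[0,0,0,0,0,0,-0.7],[0,0,0,0,0,0,-0.8],[0,0,0,0,0,0,-0.8],[0,0,0,0,0,0,-0.8]]' 8
```

```text
t: 15.6
position: [0.6502, -0.0249, 0.0572]
ee_rot: [-180.0, -0.0, 89.6]
force: [-0.2, 0.1, -0.2]
opening: 0.0605
gripper_force: 0.0
t: 16.35
position: [0.6509, -0.0247, 0.0577]
ee_rot: [179.9, -0.0, 89.6]
force: [1.9, 0.1, 0.4]
opening: 0.014
gripper_force: 8.0
```

```bash
python3 -m crank '[[0,-0.03,0,0,0,0,-0.8],[0,-0.09,0,0,0,0,-0.8],[0,-0.16,0,0,0,0,-0.8],[0,-0.23,0,0,0,0,-0.8],[0,-0.3,0,0,0,0,-0.8],[0,-0.37,0,0,0,0,-0.8],[0,-0.44,0,0,0,0,-0.8],[0,-0.51,0,0,0,0,-0.8],[0,-0.58,0,0,0,0,-0.8],[0,-0.65,0,0,0,0,-0.8],[0,-0.71,0,0,0,0,-0.8],[0,-0.76,0,0,0,0,-0.8],[0,-0.79,0,0,0,0,-0.8],[0,-0.8,0,0,0,0,-0.8],[0,-0.8,0,0,0,0,-0.8]]'
python3 -m crank '[[0,-0.01,0,0,0,0,-0.8],[0,-0.02,0,0,0,0,-0.8],[0,-0.03,0,0,0,0,-0.8],[0,-0.04,0,0,0,0,-0.8],[0,-0.04,0,0,0,0,-0.8]]'
```

```text
t: 17.6
position: [0.5292, -0.0238, 0.0576]
ee_rot: [-179.9, 0.0, 89.6]
force: [-1.1, -0.3, 5.4]
opening: 0.014
gripper_force: 8.0
t: 18.02
position: [0.5242, -0.0238, 0.0576]
ee_rot: [180.0, 0.0, 89.6]
force: [1.0, 0.3, 4.4]
opening: 0.0142
gripper_force: 8.0
```

```bash
python3 -m crank '[[0,-0.007,0,0,0,0,-0.8],[0,-0.013,0,0,0,0,-0.8],[0,-0.02,0,0,0,0,-0.8],[0,-0.02,0,0,0,0,-0.8]]'
python3 -m crank '[[0,-0.007,0,0,0,0,-0.8],[0,-0.013,0,0,0,0,-0.8],[0,-0.013,0,0,0,0,-0.8]]'
```

```text
t: 18.35
position: [0.5241, -0.0238, 0.0576]
ee_rot: [179.6, -0.0, 89.5]
force: [7.9, -0.5, -1.3]
opening: 0.014
gripper_force: 8.0
t: 18.6
position: [0.5242, -0.0238, 0.0576]
ee_rot: [179.4, -0.0, 89.5]
force: [12.2, 0.9, -4.2]
opening: 0.0141
gripper_force: 8.0
```

```bash
python3 -m crank '[[0,-0.01,0,0,0,0,-0.8],[0,-0.01,0,0,0,0,-0.8]]'
python3 -m crank '[[0,0.02,0,0,0,0,-0.8],[0,0.035,0,0,0,0,-0.7],[0,0.035,0,0,0,0,-0.2],[0,0.035,0,0,0,0,0.1],[0,0.035,0,0,0,0,0.1],[0,0.035,0,0,0,0,0.1],[0,0.035,0,0,0,0,0.1]]'
python3 -m crank '[[0,0,-0.15,0,0,0,0.1],[0,0,-0.4,0,0,0,0.1],[0.3,-0.2,-0.65,0,0,0,0.1],[0.7,-0.6,-0.8,0,0,0,0.1],[1,-1,-0.9,0,0,0,0.1],[1,-1,-0.9,0,0,0,0.1],[1,-1,-0.9,0,0,0,0.1],[1,-1,-0.9,0,0,0,0.1]]'
python3 -m crank '[[1,-0.4,0,0,0,0,0.1],[1,-0.4,0,0,0,0,0.1],[1,-0.4,0,0,0,0,0.1],[1,-0.4,0,0,0,0,0.1],[1,-0.4,0,0,0,0,0.1]]'
python3 - <<'E'
from h import *
T=save('top','t6.png');S=save('side','s6.png')
a=T['color'][100:240,220:370];b=S['color'][130:250,210:370]
im=np.hstack([cv2.resize(a,(375,350),interpolation=2),cv2.resize(b,(400,350),interpolation=2)])
cv2.imwrite('pics/c6.png',im[:,:,::-1])
g=cv2.cvtColor(T['color'],cv2.COLOR_RGB2GRAY)
for y in(.08,-.0,-.1):
  X=np.arange(.49,.55,.003);q=pj(T,np.c_[X,0*X+y,0*X+.048]);print(y,np.c_[X*1e3,map_coordinates(g.astype(float),q.T[::-1],order=1)].round().astype(int).tolist())
E
```

```text
t: 18.77
position: [0.5241, -0.0238, 0.0576]
ee_rot: [179.3, -0.0, 89.5]
force: [13.3, 1.3, -6.7]
opening: 0.014
gripper_force: 8.0
t: 19.35
position: [0.5217, -0.0235, 0.0569]
ee_rot: [-179.9, -0.0, 89.6]
force: [-0.5, -0.2, 0.0]
opening: 0.0441
gripper_force: 0.0
t: 20.02
position: [0.3699, 0.1294, 0.1933]
ee_rot: [-179.9, -0.1, 89.6]
force: [0.8, 0.1, 0.2]
opening: 0.0517
gripper_force: 0.0
t: 20.43
position: [0.3121, 0.2829, 0.1925]
ee_rot: [-179.9, -0.2, 89.9]
force: [0.6, -0.1, -0.5]
opening: 0.0517
gripper_force: 0.0
0.08 [[490, 217], [493, 219], [496, 220], [499, 221], [502, 222], [505, 221], [508, 215], [511, 189], [514, 150], [517, 161], [520, 166], [523, 166], [526, 165], [529, 165], [532, 165], [535, 166], [538, 165], [541, 165], [544, 165], [547, 165], [550, 164]]
-0.0 [[490, 218], [493, 218], [496, 218], [499, 219], [502, 219], [505, 218], [508, 215], [511, 170], [514, 126], [517, 84], [520, 45], [523, 47], [526, 55], [529, 50], [532, 60], [535, 117], [538, 159], [541, 165], [544, 165], [547, 165], [550, 165]]
-0.1 [[490, 220], [493, 220], [496, 219], [499, 218], [502, 218], [505, 216], [508, 191], [511, 147], [514, 152], [517, 165], [520, 167], [523, 166], [526, 164], [529, 159], [532, 156], [535, 155], [538, 154], [541, 153], [544, 153], [547, 153], [550, 153]]
```

View pics/c6.png

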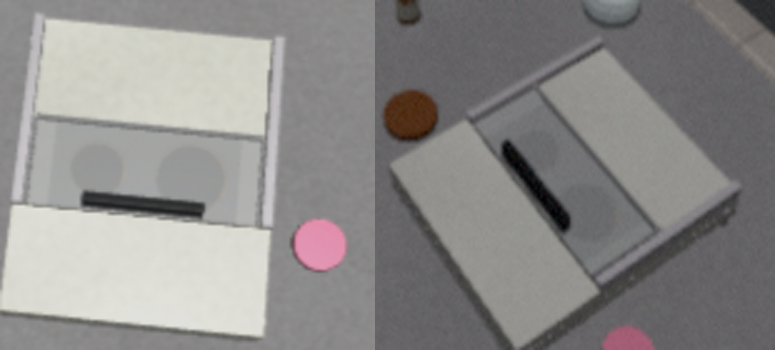

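The cover's near edge is at x ≈ 0.512, where shut should be 0.513. It lines up with the near ends of the rails, and both plates show beneath it.

```bash
python3 -c "
from station import *
print(job_done())"
```

```text
the job is handed in; nothing more can be done
None
```

Both black plates are in their own pockets, the cover is pulled to its stop over them, I touched nothing beside the case, and the job was handed in at about 20.5 s of the 56 s allowed.

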